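Put the slide rack away in the chest and close its stayed lid

ROBOT

A 7-joint arm with a two-finger parallel gripper is mounted at the origin on the work surface. World frame = base frame: x ahead of the robot, y to its left, z up, the work surface at z = 0. Lengths are in mm, angles in degrees, forces in N, time in s.
With the tool pointing down it reaches from about 425 to 925 mm from the base axis. Payload 6.8 kg.
Tool frame: the origin (TCP) lies on the centre line of the jaws, within the pads' length; the fingertips stand 25 mm ahead of it and the grasp point (between the pads) lies 6 mm ahead of it; x points along the fingers, z is the direction in which the jaws open and shut, and the axes are right-handed (so a half turn about x gives the same grasp; the last joint's range is limited). The gripper opens to 88 mm and grips with 3 to 60 N. Pads are 20 mm wide; open, the fingers measure 115 mm over their backs; the gripper's body (75 mm by 178 mm) begins 61 mm behind the grasp point.
Start: joints at [65.827, 27.33, 1.283, 89.118, -0.659, 63.558, -4.761], TCP at [208.365, -642.052, 247.664] pointing down, gripper open.
Joint ranges: [-169.35, 169.35], [-19.33, 120.38], [-80.79, 83.38], [13.8, 139.57], [-78.32, 258.32], [9.67, 109.79], [-169.56, 169.56]. Speed limits (degrees/s): [136.94, 136.94, 180, 180, 180, 180, 180].

INTERFACE

Orientations are given as a 3x3 rotation matrix whose columns are the frame's x, y, z axes.
In Python, from bench import r gives the robot as it stands. Calls block until the motion is done:
- r.movep(position, orientation): joint-space move of the TCP to a pose.
- r.servo_line(position, velocity=150, rot=None, threshold=None): straight line of the TCP; rot=None keeps the orientation; velocity is the mean speed in mm/s. With threshold (N) it stops when the force on the tool has changed by that much, and returns True; else False.
- r.goto_joints(angles): joint-space move.
- r.open() and r.gripper_close(newtons=None): open the fingers fully, or close them until they stop; newtons is the grip in N (None keeps the last).
- r.sleep(seconds).
- r.solve_ik(position, orientation): joint angles nearest the present ones, or None.
- r.get_obs(): the state.
- r.snapshot(name): name is "side" or "top"; returns the picture (400x640x3 uint8, blue, green, red); there is no depth.
- r.camera_model(name): a dict with "vfov" (degrees; the focal length in pixels is half the picture's height over the tangent of half this angle, whatever the lens; pixels are square), "cx", "cy" (the principal point, pixels), "k1" (the pictures are not rectified: a ray, as slopes to the right and down, at radius r is drawn at 1 + k1 r^2 times it, then the intrinsics apply), "camera_from_world" (4x4, takes a point from world to camera coordinates). Camera axes: x right, y up, looking along -z (the intrinsics and any distortion apply to the point x, -y, -z); pixel columns grow to the right and rows downward; lengths in mm; the calibration is good to about 2 mm. A picture is of the moment at which its call begins. camera_model takes no time and is no camera call.
A pose or a line that the arm cannot do raises r.Unreachable and nothing moves.
- r.finish_job(): hands the job in, once; it reports no verdict.
Trained networks look in the newest picture that a camera, given by its name, has taken for a name from the list of things; names that differ only in an ending like _2 or _b are one class to them, and where a whole thing is asked for, a point or a joint stands for the part that bears it (a point fixed in the world has none). Each returns a list of dicts, best first, with "p" (0 to 1); they miss things now and then, are a little off and sometimes report something else, mostly with a low value. They report only what shows in the picture. A call takes as long as a camera call.
- r.silhouettes(thing, camera): "pixels" (400x640 bool, what is visible of it) and "rect" ([left, top, right, bottom] in pixels, round what is visible of it).
The state is a dict: "t": time; "joints": joint angles; "qvel": joint speeds; "effort": joint torques, N m; "ee_pos": TCP position; "orientation": TCP orientation; "contact_force": force on the tool from outside, world axes, zero at the start; "wrist_torque": the same for the moment, N m; "gripper_width": opening from 0.0 (shut) to 1.0 (fully open).
Only numpy, scipy, OpenCV 4.12 (cv2) and the standard library are available. Lean on these libraries where they do the work, as an engineer would, in place of code of your own. Each camera call takes 0.05 s, during which the arm holds its last target.

TASK

Put the slide rack that stands on the bench away in the free bay of the aluminium slide chest: raise the chest's lid by its tab until the folding stay locks and holds it up, then stand the rack upright in the free bay, setting it down rather than dropping it. Then break the stay at its elbow and lower the lid gently, without letting it slam, until it is fully shut. Leave the other racks and everything else on the bench where they are.

Things in the scene. Friction and masses are not known exactly. Their poses are not given: they have to be found in the camera images.
- chest: Aluminium slide chest, fixed; 200 mm deep (x) x 260 wide (y) x 100 high without lid. Origin: centre of its underside; z up, x from its front (lift tab side) to the hinge. Walls 5 mm, inner floor at z = 8. Bays: three in front, parted by 4 mm dividers, 32 high; slide boxes under 50 high behind them. The lane left of the bays (y = 60 to 125), where the lid stay folds, must stay empty.
- bay_left (a point): Centre of the floor of the left bay (x = -33, y = +28, z = 8 mm in the chest). Each bay is 56 mm wide (y) and 125 mm long (x from -95 to +30). Two of the three bays hold a rack; the third is free.
- bay_middle (a point): Centre of the floor of the middle bay (x = -33, y = -32, z = 8 mm in the chest).
- bay_right (a point): Centre of the floor of the right bay (x = -33, y = -92, z = 8 mm in the chest).
- hinge (a point): Middle of the lid's hinge axis, at the top of the chest's back wall (x = +100, z = 100.5 mm in the chest); the axis runs along the chest's y.
- lid (a joint): Lid angle (rad): 0 shut, grows as it opens; 1.40 with the stay locked, at most about 1.41 as the stay passes straight. Lid 200 x 260 x 16 mm, 0.6 kg give or take a fifth, COM at mid-depth. Its hinge is stiff (friction about 0.3 N m): above about 1.2 rad the unlocked lid stays where it is left; lower down it falls and slams.
- lid_tab (a point): Grasp point on the black lift tab in the middle of the lid's front edge, 226 mm from the hinge axis, 7 mm above it when shut. Tab: 24 mm wide (chest y), 10 thick, sticking out 40 mm (this point is 26 out); it points to chest -x when shut, nearly straight up when open. Pinched across its width at about 10 N it turns between the fingers as the lid swings.
- stay_elbow (a joint): Elbow angle of the folding stay (rad): 0 folded (lid shut), 2.87 straight, 3.05 locked against its stop, 0.18 past straight. A weak spring snaps it past straight once the lid is raised to its end. While locked the lid cannot be lowered. A pull of a few newtons on the elbow breaks it; let go less than about 0.3 rad short of straight, it may snap back.
- elbow_knob (a point): Middle of the stay's elbow: a dark steel barrel, 16 mm diameter, 20 long, axis along chest y, where two strips meet. Locked: at x = 50, y = 96, z = 140 mm in the chest, 40 above the rim. Pull it to the front and up (chest -0.8 x, +0.6 z) to break the stay; 30 mm is plenty and lowers the lid only a little. Lid shut: inside, at x = -72, z = 97.
- stay_arm: Lower steel strip of the lid stay, 12 mm wide, 3 thick, 72 between pivots (the upper one is alike). Origin: its pivot on the chest's left wall, at x = 0, y = 104, z = 87 mm in the chest. The upper strip is pinned under the lid, 100 mm from the hinge. Locked, the strips lean back by some 38 degrees.
- rack: White slide rack to be put away, loose on the bench: 84 mm long (its x) x 40 mm wide (its y), 62 mm high, 0.16 kg, full of glass slides; origin at the centre of its underside, z up. Its grip bar runs along x above the slides, from 52 to 62 mm height, 10 mm wide, free below down to 30 mm. It goes in a bay with its length along the chest's x, either way round.
- rack_b: Identical rack already standing in a bay of the chest; leave it there. Origin at the centre of its underside.
- rack_c: Second identical rack already standing in another bay; leave it there. Origin at the centre of its underside.
- jar: Glass staining jar with white screw lid, 58 mm in diameter, 86 mm high, on the bench; leave alone. Origin at the centre of its underside.
- mailer: Flat plastic slide mailer, 88 x 34 x 22 mm, on the bench; leave alone. Origin at the centre of its underside.
- oil: Small amber bottle of immersion oil, 28 mm in diameter, 62 mm high; leave alone. Origin at the centre of its underside.
- pen: Marker pen, 141 mm long, 12 mm thick, lying; leave alone. Origin under its middle.
- counter: Blue differential cell counter with white keys, 200 x 170 mm, about 50 mm high; leave alone. Origin at the centre of its underside.

How it is judged (in metres and radians):
On the way, in this order (a step that is already met when the one before it is completed fails the run):
1. the lid is raised until its stay is locked: elbow past straight, against its stop (value of joint stay_elbow above 2.97 rad and value of joint lid above 1.3 rad), for 0.3 s.
2. the rack stands released and at rest in the free bay while the stay is still locked (z of rack in the frame of chest between 0.002 and 0.014 m and x of rack in the frame of chest between -0.062 and -0.004 m and y of rack in the frame of chest between -0.118 and 0.052 m and angle between rack's own z axis and vertical below 0.15 rad and contact force between the fingers and rack below 0.2 N and linear speed of rack below 0.02 m/s and value of joint stay_elbow above 2.95 rad), for 0.2 s.
3. the stay joint is broken: elbow at least 0.2 rad short of straight (value of joint stay_elbow below 2.67 rad), for 0.3 s.
At the end, for the whole second after the job is handed in: The lid is fully shut (within 0.03 rad, 6 mm at its front edge), and the rack stands upright (within 0.15 rad) on the floor of the bay that was free, released and at rest; the other two racks are at rest in theirs (value of joint lid below 0.03 rad and z of rack in the frame of chest between 0.002 and 0.014 m and x of rack in the frame of chest between -0.062 and -0.004 m and y of rack in the frame of chest between -0.118 and 0.052 m and angle between rack's own z axis and vertical below 0.15 rad and contact force between the fingers and rack below 0.2 N and linear speed of each of rack, rack_b, rack_c below 0.02 m/s); the robot touches nothing.
It fails at once if the lid slams: it moves faster than 1.5 rad/s (0.3 m/s at its front edge) in the last 0.25 rad before shut (value of joint lid below 0.25 rad and velocity of joint lid below -1.5 rad/s).
It fails at once if the rack is dropped: it moves faster than 0.5 m/s with no finger touching it (a fall of about 13 mm) (contact force between the fingers and rack below 0.05 N and linear speed of rack above 0.5 m/s).
It fails at once if the rack is tipped by more than 0.6 rad, spilling its slides (angle between rack's own z axis and vertical above 0.6 rad).
It fails at once if a rack already in the chest is moved by more than 30 mm or tipped by more than 0.4 rad (distance of any of rack_b, rack_c from where it was at the start of the episode above 0.03 m or angle between any of rack_b, rack_c's own z axis and vertical above 0.4 rad).
It fails at once if another thing on the bench (jar, mailer, oil bottle, pen, counter) is moved by more than 30 mm (distance of any of jar, mailer, oil, pen, counter from where it was at the start of the episode above 0.03 m).
It also fails if it takes over 72 s, if anything falls off the work surface, if the arm or the gripper's body presses on something with over 40 N, if the wrist force passes 120 N, or if a joint passes its speed limit or range.

## Working session

There is one attempt and no reset: what is moved stays moved. The work goes in short steps, each a Python script; the robot and the scene stay as the last script left them, time stands still between calls to the robot, and variables do not carry over. Pictures are saved under pics/ and viewed, and the job is handed in when it is done.

```bash
ls; mkdir -p pics; cat > h.py <<'E'
import numpy as np, cv2
from bench import r
def snap(n,f):
    im=r.snapshot(n); cv2.imwrite('pics/'+f,im); return im
def cam(n):
    m=r.camera_model(n); f=200/np.tan(np.radians(m['vfov'])/2)
    return m,f,np.array(m['camera_from_world'])
def proj(n,P):
    m,f,T=cam(n); P=np.atleast_2d(P).astype(float)
    c=P@T[:3,:3].T+T[:3,3]; s=np.c_[c[:,0]/-c[:,2],-c[:,1]/-c[:,2]]
    s=s*(1+m['k1']*(s**2).sum(1,keepdims=True))
    return s*f+[m['cx'],m['cy']]
def ray(n,uv):
    m,f,T=cam(n); d=(np.array(uv,float)-[m['cx'],m['cy']])/f
    s=d.copy()
    for _ in range(30): s=d/(1+m['k1']*(s@s))
    v=T[:3,:3].T@np.array([s[0],-s[1],-1]); o=-T[:3,:3].T@T[:3,3]
    return o,v/np.linalg.norm(v)
def atz(n,uv,z):
    o,v=ray(n,uv); return o+v*(z-o[2])/v[2]
E
python3 - <<'E'
from h import *
for n in('side','top'):
    snap(n,n+'0.png'); m,f,T=cam(n); print(n,m['k1'],f,-T[:3,:3].T@T[:3,3],T[2,:3])
o=r.get_obs();print(o['t'],o['orientation'],o['contact_force'])
E
```

```text
pics
side 0.00843819877400792 399.0940622837575 [-208.64794858  506.85907051  921.15057023] [-0.61101289  0.4583218   0.64544897]
top 0.015500942189259782 422.4572099519218 [ 309.04392664  -58.14241068 1346.97273274] [-0.21832296 -0.01396357  0.97577667]
0.1 [[-6.29018488e-04  9.51156228e-01  3.08709305e-01]
 [ 1.48352380e-03  3.08709914e-01 -9.51155081e-01]
 [-9.99998702e-01 -1.40316530e-04 -1.60524714e-03]] [ 0.06552181 -0.36728848 -0.48531074]
```

View pics/side0.png

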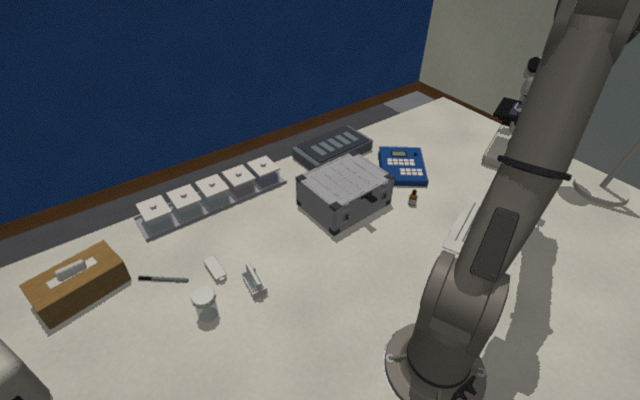

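View pics/top0.png

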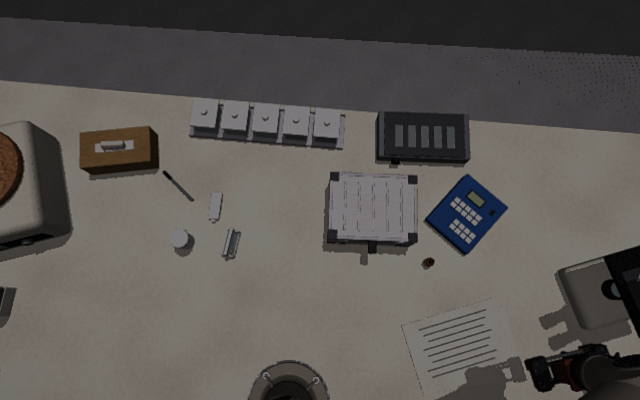

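The top view (up = +x, left = +y) shows the chest near (372,208) with its tab at (372,246), and the rack at (231,243). The jar is at (180,240), the mailer at (215,206) and the oil bottle at (428,262). I'll crop and measure next.

```bash
python3 - <<'E'
from h import *
t=cv2.imread('pics/top0.png'); s=cv2.imread('pics/side0.png')
a=cv2.resize(t[160:280,310:440],None,fx=5,fy=5,interpolation=cv2.INTER_CUBIC)[:600]
cv2.imwrite('pics/c1.png',a)
cv2.imwrite('pics/c2.png',cv2.resize(t[190:270,150:260],None,fx=7,fy=7,interpolation=cv2.INTER_CUBIC))
cv2.imwrite('pics/c3.png',cv2.resize(s[140:310,190:410],None,fx=3.5,fy=3.5,interpolation=cv2.INTER_CUBIC))
for n in('top','side'):
  for th in('chest','lid_tab','rack','jar','mailer','oil','counter'):
    for d in r.silhouettes(th,n)[:2]:
      px=d['pixels'].astype(np.uint8); ys,xs=np.nonzero(px)
      q=cv2.minAreaRect(np.c_[xs,ys].astype(np.float32))
      print(n,th,round(d['p'],2),d['rect'],len(xs),[np.round(v,1) for v in q], atz(n,(xs.mean(),ys.mean()),{'chest':116,'lid_tab':107,'rack':62,'jar':86,'mailer':22,'oil':50,'counter':50}[th]).round(0))
      np.save(f'pics/{n}_{th}_{round(d["p"]*100)}.npy',d['pixels'])
E
```

```text
top chest 0.89 [329.5, 173.4, 418.9, 257.7] 6297 [array([372.9, 213.1]), array([90. , 79.8]), np.float64(2.0)] [ 580. -200.  116.]
top lid_tab 0.7 [326.5, 172.4, 417.7, 255.5] 6046 [array([373.2, 213.3]), array([89.8, 79.7]), np.float64(2.3)] [ 588. -201.  107.]
top rack 0.96 [218.7, 227.7, 241.2, 256.9] 359 [array([231., 243.]), array([13.3, 27.7]), np.float64(13.0)] [451. 218.  62.]
top jar 0.7 [170.2, 227.8, 194.6, 249.1] 442 [array([181.9, 238.8]), array([26.9, 19.9]), np.float64(18.4)] [448. 361.  86.]
top jar 0.46 [328.3, 170.7, 418.9, 251.7] 6001 [array([372.5, 212.5]), array([81., 89.]), np.float64(90.0)] [ 593. -203.   86.]
top mailer 0.56 [210.4, 191.2, 222.3, 218.9] 286 [array([215. , 206.4]), array([11.3, 27.8]), np.float64(9.5)] [568. 292.  22.]
top oil 0.48 [326.2, 173.4, 416.3, 254.8] 6401 [array([372.9, 213.1]), array([90.2, 79.9]), np.float64(2.1)] [ 595. -206.   50.]
top oil 0.44 [423.1, 256.5, 435.5, 265.1] 83 [array([428.5, 262. ]), array([ 8., 11.]), np.float64(90.0)] [ 448. -387.   50.]
top counter 0.85 [428.7, 176.0, 507.3, 255.3] 3443 [array([465.9, 213.9]), a
[... 805 characters left out ...]
[70.6, 98.1]), np.float64(60.3)] [ 584. -194.   62.]
side jar 0.55 [192.2, 286.5, 219.3, 323.6] 745 [array([205.7, 303.3]), array([36. , 25.3]), np.float64(68.2)] [421. 379.  86.]
side mailer 0.89 [205.1, 254.7, 226.7, 282.0] 345 [array([215. , 268.2]), array([28., 13.]), np.float64(56.3)] [563. 298.  22.]
side oil 0.56 [409.7, 188.9, 418.3, 209.6] 113 [array([413. , 197.5]), array([15.,  8.]), np.float64(90.0)] [ 430. -371.   50.]
side oil 0.51 [297.7, 153.3, 395.8, 212.0] 3351 [array([347.7, 182.7]), array([55.6, 88.6]), np.float64(64.8)] [ 640. -244.   50.]
side counter 0.77 [378.7, 142.4, 426.0, 185.3] 1489 [array([403. , 165.4]), array([49.2, 37.8]), np.float64(2.2)] [ 588. -486.   50.]
```

View pics/c1.png

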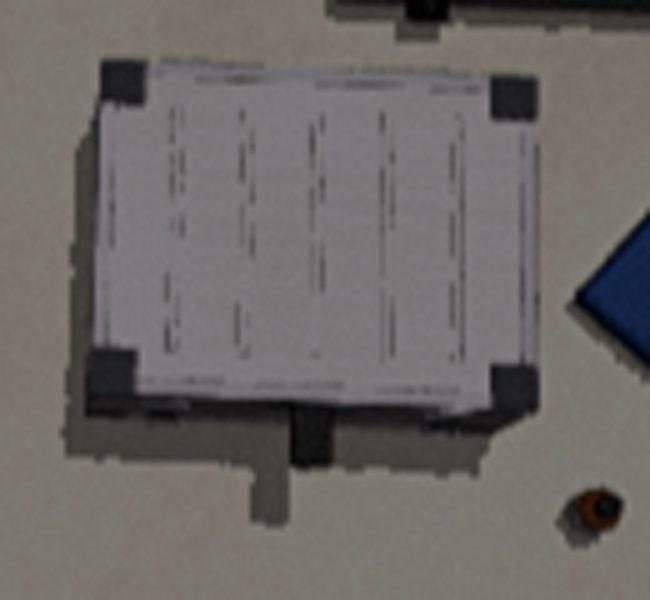

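View pics/c2.png

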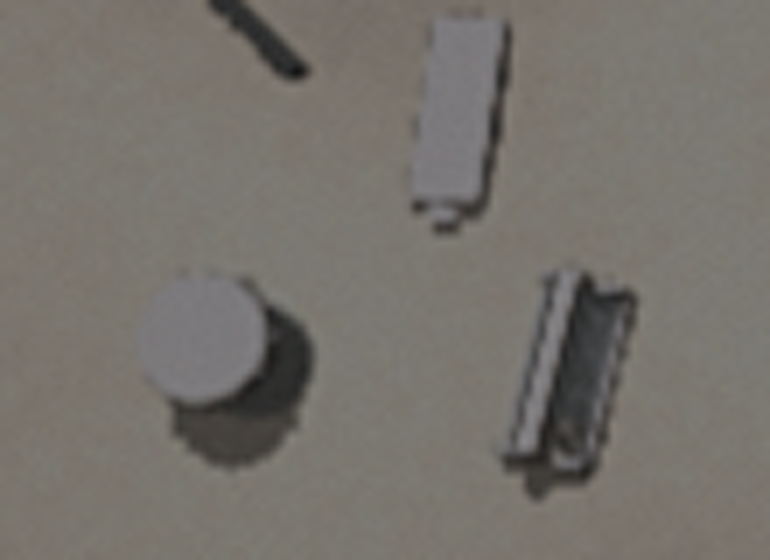

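View pics/c3.png

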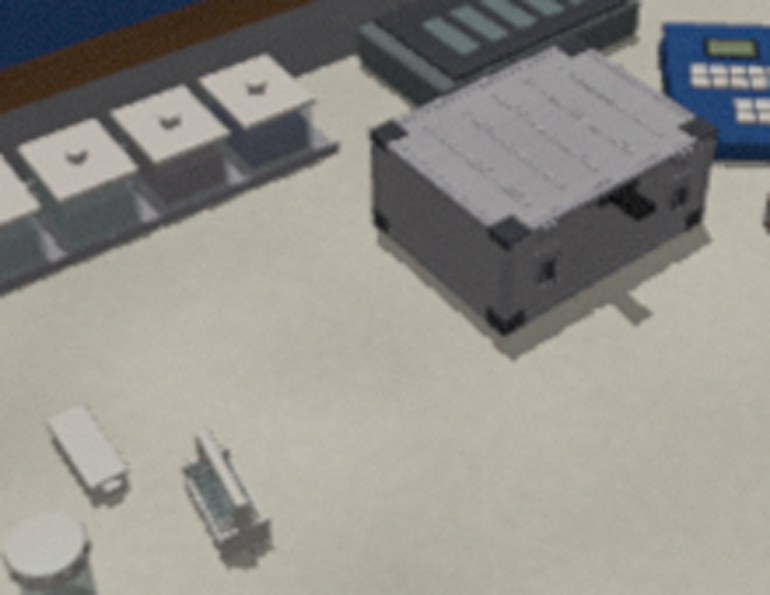

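```bash
cat > fit.py <<'E'
from h import *
from scipy.optimize import least_squares
def R(a): c,s=np.cos(a),np.sin(a); return np.array([[c,-s,0],[s,c,0],[0,0,1]])
o5=lambda u,v:(310+(u+.5)/5-.5,160+(v+.5)/5-.5)
o3=lambda u,v:(190+(u+.5)/3.5-.5,140+(v+.5)/3.5-.5)
obs=[('top',o5(100,61),(100,130,116)),('top',o5(538,76),(100,-130,116)),('top',o5(86,395),(-100,130,116)),('top',o5(539,408),(-100,-130,116)),
('top',o5(311,466),(-140,0,107.5)),
('side',o3(371,130),(100,130,116)),('side',o3(503,238),(-100,130,116)),('side',o3(717,132),(-100,-130,116)),('side',o3(505,331),(-100,130,0)),('side',o3(703,228),(-100,-130,0)),('side',o3(380,235),(100,130,0))]
def res(p):
    return np.array([proj(n,R(p[2])@np.array(c)+[p[0],p[1],0])[0]-uv for n,uv,c in obs]).ravel()
s=least_squares(res,[590,-200,0],loss='soft_l1',x_scale=[10,10,.1])
print(s.x,np.degrees(s.x[2]));print(res(s.x).reshape(-1,2).round(1).tolist())
# rack : crop2 scale 7 origin 150,190
o7=lambda u,v:(150+(u+.5)/7-.5,190+(v+.5)/7-.5)
A=atz('top',o7(568,272),62);B=atz('top',o7(524,462),62)
print('bar ends top',A,B,np.linalg.norm(A-B),(A+B)/2,np.degrees(np.arctan2(*(A-B)[1::-1])))
for z in (62,52):
  A2=atz('side',o3(204,435),z);B2=atz('side',o3(247,505),z)
  print('bar side',A2,B2,np.linalg.norm(A2-B2),(A2+B2)/2,np.degrees(np.arctan2(*(A2-B2)[1::-1])))
E
python3 fit.py
```

```text
[ 5.91869428e+02 -2.00261844e+02  4.32767462e-02] 2.4795749058623104
[[1.0, 0.4], [-0.9, 1.2], [1.2, -1.0], [-0.7, 0.3], [-0.1, 0.7], [0.3, -0.1], [1.5, 0.6], [-0.5, -0.9], [-0.4, 0.9], [-0.9, -2.2], [-1.5, -3.8]]
bar ends top [495.96620844 224.72486706  62.        ] [411.82690237 232.53105624  62.        ] 84.50064742704289 [453.8965554  228.62796165  62.        ] -5.300554808878234
bar side [489.92844542 226.67208868  62.        ] [410.2249454  233.31681889  62.        ] 79.97999972182974 [450.07669541 229.99445378  62.        ] -4.765620537176834
bar side [498.05945782 223.41087939  52.        ] [417.42825662 230.1329503   52.        ] 80.91091919617261 [457.74385722 226.77191484  52.        ] -4.765620537176786
```

```bash
cat >> h.py <<'E'
C0=np.array([592.,-200.3,0]); YAW=np.radians(2.45)
def Rz(a): c,s=np.cos(a),np.sin(a); return np.array([[c,-s,0],[s,c,0],[0,0,1]])
def W(p): return C0+Rz(YAW)@np.asarray(p,float)
def ori(tilt=0,yaw=YAW,sg=1):
    """tool approach dir (sin t,0,-cos t) in yawed frame, jaws along yawed y"""
    x=np.array([np.sin(tilt),0,-np.cos(tilt)]); z=np.array([0,sg,0]); y=np.cross(z,x)
    return Rz(yaw)@np.c_[x,y,z]
def tcp(g,O): return np.asarray(g,float)-6*O[:,0]
def lidpt(th,rad=229,off=7): # chest coords of pt on lid
    return np.array([100-rad*np.cos(th)+off*np.sin(th)*1.0,0,100.5+rad*np.sin(th)+off*np.cos(th)])
def st(m=''):
    o=r.get_obs(); print(m,'t%.2f'%o['t'],o['ee_pos'].round(1) if hasattr(o['ee_pos'],'round') else np.round(o['ee_pos'],1),'F',np.round(o['contact_force'],1),'w%.3f'%o['gripper_width'],'q',np.round(o['joints'],0)); return o
E
python3 - <<'E'
from h import *
for sg in(1,-1):
  O=ori(0,YAW,sg)
  for th in (0,.5,1,1.42):
    q=r.solve_ik(tcp(W(lidpt(th)),O),O); print(sg,th,None if q is None else np.round(q,0))
  print('above',r.solve_ik(tcp(W(lidpt(0))+[0,0,120],O),O))
  Or=ori(0,np.radians(-5.1),sg)
  print('rack',r.solve_ik([452.5,229,63],Or))
  for a in(30,40,50):
    Ok=ori(np.radians(a),YAW,sg); print('knob',a,[r.solve_ik(tcp(W([50+dx,96,140+dz]),Ok),Ok) is not None for dx,dz in((0,0),(-30,25),(-60,80))])
E
```

```text
1 0 [ 48.  27. -39. 117.  24.  44.  88.]
1 0.5 [ 49.  21. -41. 108.  16.  57.  94.]
1 1 [ 44.  23. -40.  93.  16.  70.  93.]
1 1.42 [ 37.  31. -39.  78.  19.  78.  90.]
above [ 51.34311618  16.7571252  -40.55891824 110.56177848  12.88386442
  57.22151639  97.39863171]
rack [ 14.80057655  44.67346479 -64.70203775 116.92968777  51.92567628
  53.84827104   6.32910478]
knob 30 [True, True, True]
knob 40 [True, True, True]
knob 50 [True, True, True]
-1 0 [ 25.  22. -10. 118.   6.  40. -76.]
-1 0.5 [ 25.  16. -11. 109.   4.  55. -75.]
-1 1 [ 22.  19. -11.  94.   4.  67. -78.]
-1 1.42 [ 18.  26. -11.  80.   5.  75. -80.]
above [ 26.98435032  12.99407947 -11.63607536 112.06676618   3.16451651
  55.23837221 -73.71712022]
rack [  -3.30102299   32.10742573  -38.16628167  117.95240626   30.73667614
   39.98814435 -156.54840844]
knob 30 [True, True, True]
knob 40 [True, True, True]
knob 50 [True, True, True]
```

```bash
python3 - <<'E'
from h import *
O=ori(0,YAW,-1)
r.movep(tcp(W(lidpt(0))+[0,0,100],O),O); st('above')
hit=r.servo_line(tcp(W(lidpt(0)),O),velocity=120,threshold=8); st('down %s'%hit)
snap('top','g1.png'); im=snap('side','g1s.png')
cv2.imwrite('pics/g1c.png',cv2.resize(im[130:260,280:440],None,fx=4,fy=4))
r.gripper_close(12); st('closed')
E
```

```text
above t2.64 [ 463.  -206.9  213.6] F [ 0.3 -1.5 -0.5] w0.996 q [ 27.  14. -11. 113.   4.  53. -74.]
down False t3.62 [ 463.6 -206.1  114.1] F [ 0.7 -0.7  0.4] w1.001 q [ 26.  22. -11. 118.   6.  40. -77.]
closed t4.72 [ 463.1 -205.6  113.5] F [-0.2  0.6  0.4] w0.274 q [ 26.  22. -11. 118.   6.  40. -77.]
```

View pics/g1c.png

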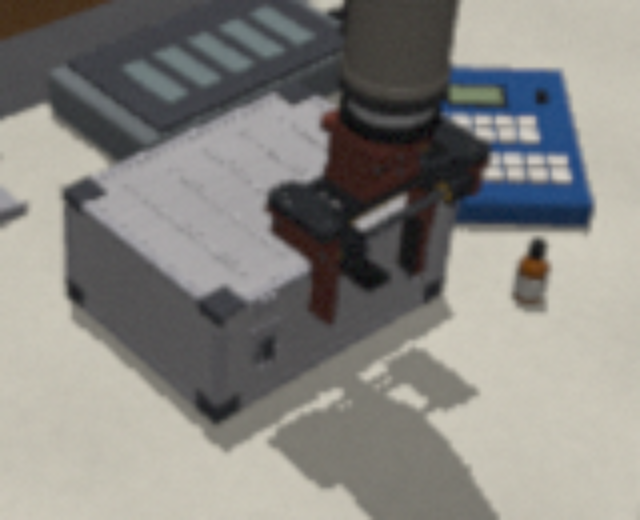

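View pics/g1.png

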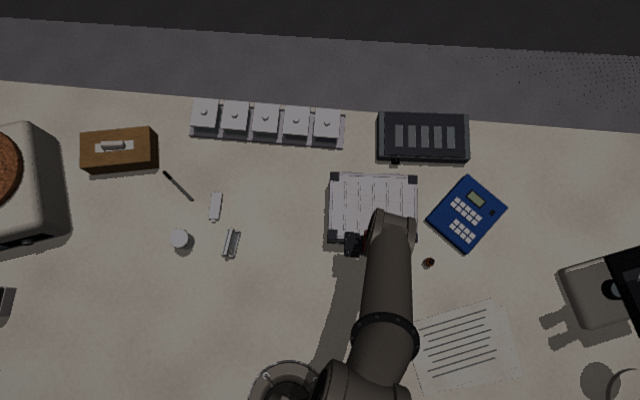

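The side crop shows the fingers straddling the tab at crop (370,270). They closed to 24.1 mm, which matches the tab's 24 mm width. I'll raise the lid along the arc.

```bash
python3 - <<'E'
from h import *
O=ori(0,YAW,-1)
for th in np.linspace(0,1.38,13)[1:]:
    h=r.servo_line(tcp(W(lidpt(th)),O),velocity=130,threshold=25)
    o=r.get_obs(); print('%.2f'%th,h,'t%.1f'%o['t'],np.round(o['ee_pos']-tcp(W(lidpt(th)),O),1),np.round(o['contact_force'],1),'%.3f'%o['gripper_width'])
    if h: break
snap('top','u1.png'); im=snap('side','u1s.png')
cv2.imwrite('pics/u1c.png',cv2.resize(im[60:260,250:450],None,fx=3,fy=3))
E
```

```text
0.11 False t5.1 [-0.3  0.2 -0.1] [-1.9  0.6 -1.1] 0.270
0.23 False t5.4 [-0.4  0.2 -0.4] [-2.6  1.6 -0.9] 0.270
0.34 False t5.8 [-0.3  0.2 -0.2] [-2.9  2.2  0.2] 0.271
0.46 False t6.1 [0.1 0.2 0. ] [-3.5  2.4  1. ] 0.270
0.57 False t6.5 [0.4 0.3 0.2] [-2.   2.5  0.8] 0.273
0.69 False t6.8 [0.5 0.3 0. ] [-0.7  4.1  0.5] 0.271
0.80 False t7.2 [ 0.4  0.3 -0.1] [0.2 5.  0.5] 0.270
0.92 False t7.5 [ 0.3  0.4 -0.2] [ 1.1  4.6 -0.5] 0.270
1.03 False t7.9 [ 0.1  0.4 -0.2] [ 0.8  5.7 -1. ] 0.271
1.15 False t8.2 [-0.   0.5 -0.3] [1.4 6.1 0.1] 0.272
1.26 False t8.6 [-0.   0.5 -0.2] [ 2.3  6.  -0.4] 0.270
1.38 False t8.9 [ 0.2  0.6 -0.1] [2.7 6.2 0.5] 0.276
```

View pics/u1c.png

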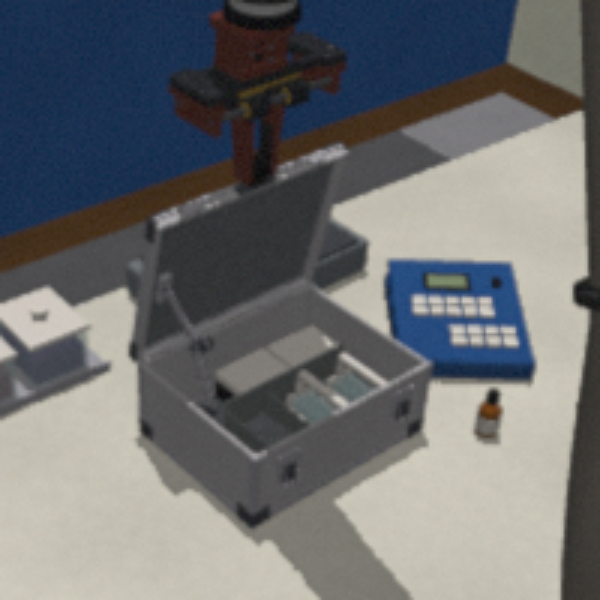

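The lid is raised and the stay's elbow shows at crop (205,345). The free bay is the left one: it is the empty dark bay, and racks stand in the middle and right bays. Next I'll push the lid to its end.

```bash
python3 - <<'E'
from h import *
O=ori(0,YAW,-1)
for th in (1.395,1.41,1.425,1.44,1.455):
    h=r.servo_line(tcp(W(lidpt(th)),O),velocity=25,threshold=12)
    o=r.get_obs(); print('%.2f'%th,h,'t%.1f'%o['t'],np.round(o['ee_pos']-tcp(W(lidpt(th)),O),1),np.round(o['contact_force'],1),'%.3f'%o['gripper_width'])
    if h: break
r.sleep(.2)
im=snap('side','u2s.png')
cv2.imwrite('pics/u2c.png',cv2.resize(im[130:220,280:400],None,fx=6,fy=6,interpolation=cv2.INTER_CUBIC))
E
```

```text
1.40 False t9.3 [-0.8  0.5 -0.2] [0.1 4.9 0.4] 0.271
1.41 False t9.6 [-0.9  0.5 -0.2] [-1.1  5.4  1. ] 0.269
1.43 False t9.9 [-0.7  0.5 -0.1] [-0.2  5.8  1.3] 0.275
1.44 False t10.2 [-1.7  0.5 -0.2] [-3.2  6.5  1. ] 0.271
1.46 False t10.4 [-3.6  0.4 -0.5] [-10.2   6.3   4.5] 0.273
```

View pics/u2c.png

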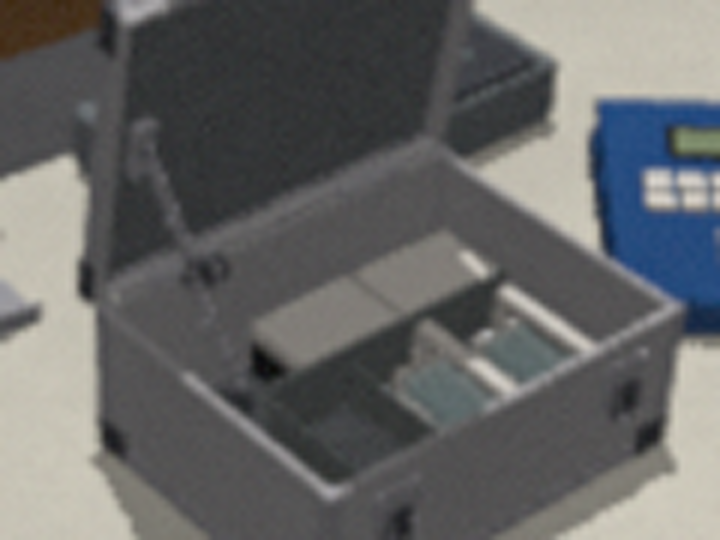

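```bash
python3 - <<'E'
from h import *
O=ori(0,YAW,-1)
r.servo_line(tcp(W(lidpt(1.43)),O),velocity=25); st('relax')
r.open(); o=st('open')
r.servo_line(tcp(W(lidpt(1.43))+[-0,0,60],O),velocity=150); st('up')
im=snap('side','u3s.png')
P=proj('side',[W([50,96,140]),W([0,104,87]),W([-33,28,8]),W([-100,130,100]),W([-100,-130,100])]);print(P.round(1))
im=im[100:260,260:420]
c=cv2.resize(im,None,fx=3.7,fy=3.7,interpolation=cv2.INTER_CUBIC)
for p in P: cv2.circle(c,tuple(int(v) for v in ((p-[260,100]+.5)*3.7-.5)),3,(0,0,255),1)
cv2.imwrite('pics/u3c.png',c)
E
```

```text
relax t11.07 [ 665.5 -196.6  333.9] F [-1.8  7.1 -0. ] w0.270 q [ 19.  26. -11.  79.   5.  75. -80.]
open t12.14 [ 666.7 -197.1  334.2] F [1.3 0.8 0.2] w0.999 q [ 19.  27. -11.  79.   5.  75. -80.]
up t12.69 [ 666.6 -197.   393.6] F [ 0.9 -0.3 -0.9] w0.998 q [ 19.  25. -11.  74.   5.  81. -80.]
[[313.2 174.3]
 [320.7 195.5]
 [343.6 209.3]
 [334.7 212.1]
 [393.3 180.2]]
```

View pics/u3c.png

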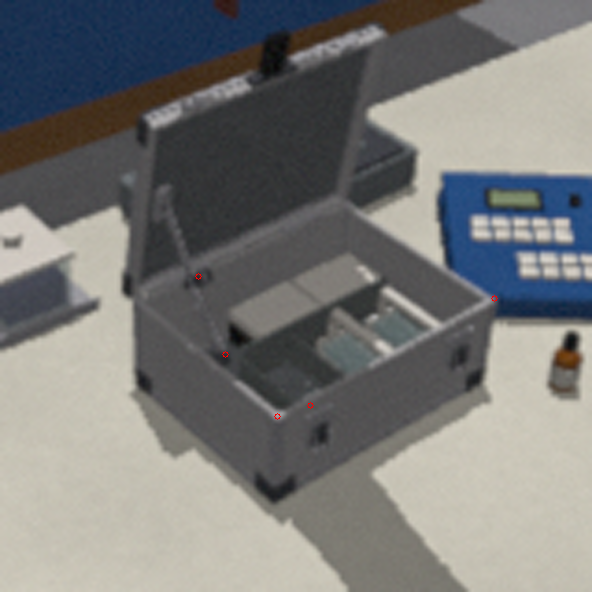

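```bash
python3 - <<'E'
from h import *
from scipy.optimize import fsolve
def kn(th,side):
    # lid pin 100 from hinge; find off so locked geometry consistent: solve circle intersect
    A=np.array([0,87.]);B=np.array([100,100.5])+100*np.array([-np.cos(th),np.sin(th)])+OFF*np.array([np.sin(th),np.cos(th)])
    d=B-A;L=np.linalg.norm(d);h=np.sqrt(max(0,72**2-L*L/4));n=np.array([-d[1],d[0]])/L
    return (A+B)/2+side*h*n,B,L
for OFF in(0,-2,-4,-6):
    k,B,L=kn(1.40,-1);print(OFF,k,B,L,[np.round(kn(t,1)[0],1).tolist() for t in (1.4,1.3,1.2,0)], 2*np.arcsin(L/144)+0)
OFF=-4
im=cv2.imread('pics/u3s.png');x0,y0,s=290,140,12
c=cv2.resize(im[y0:y0+65,x0:x0+50],None,fx=s/1.3,fy=s/1.3,interpolation=cv2.INTER_CUBIC);s/=1.3
for th,sd,col in((1.4,-1,(0,0,255)),(1.39,1,(0,255,0)),(1.3,1,(255,0,0))):
    k,B,L=kn(th,sd)
    for p in proj('side',[W([k[0],96,k[1]]),W([B[0],92,B[1]])]):
        print(th,sd,p.round(1));cv2.circle(c,tuple(int(v) for v in ((p-[x0,y0]+.5)*s-.5)),4,col,1)
cv2.imwrite('pics/u4.png',c)
im=snap('top','u4t.png');cv2.imwrite('pics/u4tc.png',cv2.resize(im[150:270,310:440],None,fx=5,fy=5,interpolation=cv2.INTER_CUBIC))
E
```

```text
0 [ 55.94501759 132.32278683] [ 83.00328571 199.044973  ] 139.44038659213487 [[27.1, 153.7], [12.7, 157.9], [0.7, 159.0], [-71.7, 93.8]] 2.6369540995839036
-2 [ 57.16285143 130.77680226] [ 81.03238625 198.70503871] 138.00095396500714 [[23.9, 154.9], [10.2, 158.3], [-1.6, 159.0], [-71.8, 92.8]] 2.5622650507660283
-4 [ 58.13877399 129.47214333] [ 79.06148679 198.36510443] 136.5756390339801 [[20.9, 155.9], [7.8, 158.6], [-3.8, 158.9], [-71.8, 91.8]] 2.4965667916414125
-6 [ 58.94218482 128.34995585] [ 77.09058733 198.02517014] 135.16488841347825 [[18.1, 156.7], [5.4, 158.8], [-5.9, 158.8], [-71.9, 90.8]] 2.4373607683985123
1.4 -1 [311.7 175.7]
1.4 -1 [308.7 154.9]
1.39 1 [319.1 174.7]
1.39 1 [308.8 155.1]
1.3 1 [321.5 175.9]
1.3 1 [310.5 157. ]
```

View pics/u4.png

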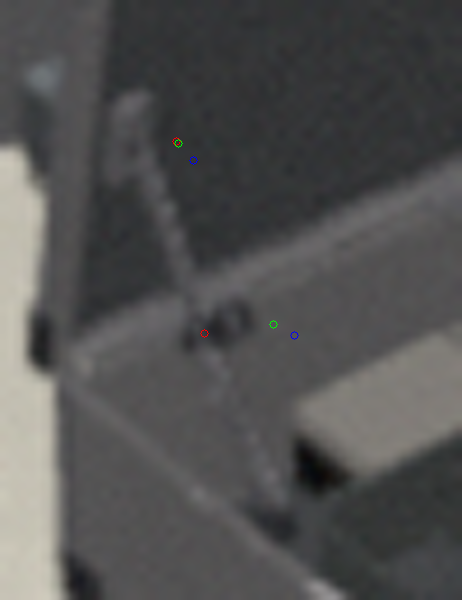

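View pics/u4tc.png

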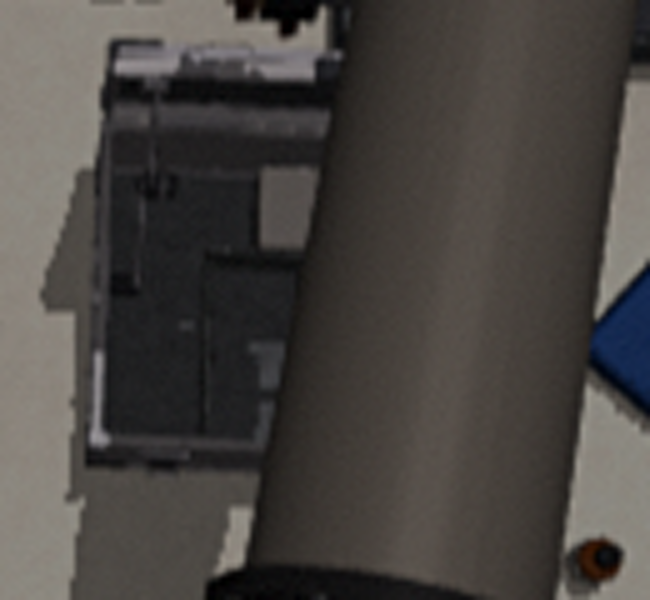

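```bash
python3 - <<'E'
from h import *
for k in((50,96,140),(45,96,144),(39,96,147.5),(0,104,87),(-100,130,100)): print(k,proj('top',W(k)).round(1),proj('side',W(k)).round(1))
E
```

```text
(50, 96, 140) [[341.8 186.5]] [[313.2 174.3]]
(45, 96, 144) [[341.8 187.8]] [[314.2 174. ]]
(39, 96, 147.5) [[341.8 189.5]] [[315.3 174. ]]
(0, 104, 87) [[337.6 206.7]] [[320.7 195.5]]
(-100, 130, 100) [[327.9 238.3]] [[334.7 212.1]]
```

The locked stay prediction matches: observed knob at top (341.4,186.6) and side (313.3,175.2), predicted (341.8,186.5) and (313.2,174.3). The stay is locked, so I'll fetch the rack.

```bash
python3 - <<'E'
from h import *
O=ori(0,YAW,-1)
r.servo_line([560,-190,394],velocity=300)
yr=np.radians(-5.1); best=None
for sg in(1,-1):
    Or=ori(0,yr,sg); q=r.solve_ik([452.5,229,63],Or); q2=r.solve_ik([452.5,229,170],Or); print(sg,np.round(q,0),np.round(q2,0))
Or=ori(0,yr,-1)
r.movep([452.5,229,170],Or); st('above')
h=r.servo_line([452.5,229,63],velocity=120,threshold=8); st('down %s'%h)
im=snap('side','r1.png'); cv2.imwrite('pics/r1c.png',cv2.resize(im[190:330,170:340],None,fx=4,fy=4))
E
```

```text
1 [ -1.  33. -41. 118.  33.  41.  21.] [  3.  23. -45. 114.  21.  51.  32.]
-1 [ -10.   30.  -29.  118.   23.   37. -150.] [  -7.   20.  -32.  114.   14.   49. -142.]
above t15.07 [453.5 228.4 170.2] F [ 0.1  0.2 -0.8] w0.997 q [  -7.   20.  -32.  114.   14.   49. -142.]
down False t16.12 [453.  229.3  63.6] F [ 1.  -0.1  0.3] w0.999 q [ -12.   30.  -28.  118.   22.   37. -149.]
```

View pics/r1c.png

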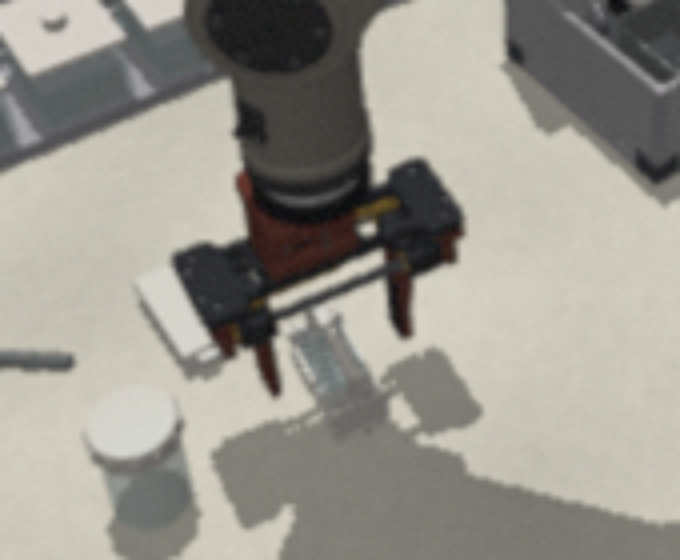

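```bash
python3 - <<'E'
from h import *
r.gripper_close(20); st('closed')
r.servo_line([452.5,229,235],velocity=150); st('lift')
O=ori(0,YAW,-1); B=W([-38,32,0])
print(r.solve_ik([B[0],B[1],235],O),r.solve_ik([B[0],B[1],71],O))
r.movep([B[0],B[1],235],O); st('above bay')
im=snap('side','p1.png'); cv2.imwrite('pics/p1c.png',cv2.resize(im[90:260,250:420],None,fx=3.5,fy=3.5,interpolation=cv2.INTER_CUBIC))
im=snap('top','p1t.png'); cv2.imwrite('pics/p1tc.png',cv2.resize(im[150:270,310:440],None,fx=5,fy=5,interpolation=cv2.INTER_CUBIC))
E
```

```text
closed t17.34 [452.4 229.   62.9] F [-0.3  0.7 -0.5] w0.111 q [ -12.   30.  -28.  118.   22.   37. -149.]
lift t18.64 [452.  228.6 234.1] F [ 0.8 -0.  -1.6] w0.113 q [  -5.   16.  -34.  111.   10.   57. -139.]
[ 29.22454228  20.71946142 -23.1013445  102.21733611   9.326046
  58.93659783 -84.91973543] [ 26.94332614  32.6706269  -20.86942424 109.11658322  16.96967191
  41.21369312 -91.328244  ]
above bay t20.17 [ 552.9 -168.1  234.9] F [ 0.2 -0.6 -1.2] w0.112 q [ 29.  21. -23. 102.   9.  59. -85.]
```

View pics/p1c.png

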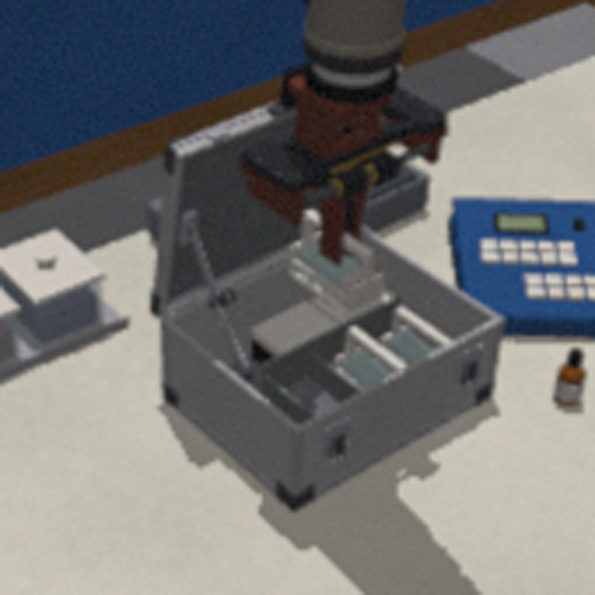

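View pics/p1tc.png

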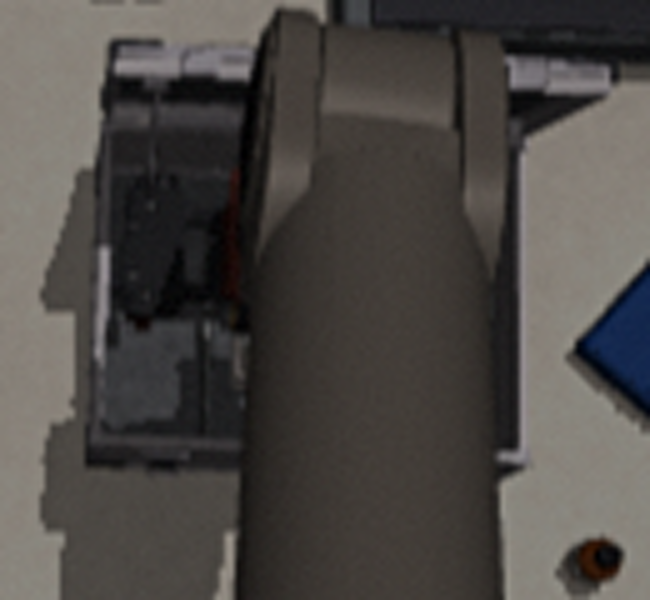

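```bash
python3 - <<'E'
from h import *
for k in((-95,58,40),(-95,58,32),(30,58,40)): print(k,((proj('top',W(k))-[310,150])*5).round(0))
E
python3 - <<'E'
from h import *
B=W([-38,32,0])
r.servo_line([B[0],B[1],100],velocity=130,threshold=8); st('a')
h=r.servo_line([B[0],B[1],66],velocity=25,threshold=3); st('hit %s'%h)
im=snap('side','p2.png'); cv2.imwrite('pics/p2c.png',cv2.resize(im[120:260,270:410],None,fx=4.2,fy=4.2,interpolation=cv2.INTER_CUBIC))
E
```

```text
(-95, 58, 40) [[203. 452.]]
(-95, 58, 32) [[202. 454.]]
(30, 58, 40) [[209. 256.]]
a t21.46 [ 553.4 -170.1  100.8] F [-0.   0.1 -1.6] w0.110 q [ 27.  30. -21. 108.  15.  44. -89.]
hit True t22.52 [ 552.5 -169.6   70.7] F [-0.2  0.9  3.3] w0.112 q [ 26.  33. -20. 109.  16.  41. -91.]
```

View pics/p2c.png

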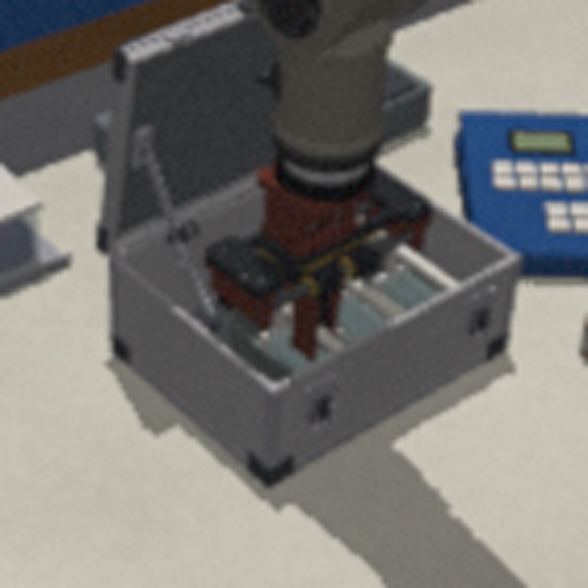

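The rack touched down at TCP z = 70.7 against an expected 71, so it is on the bay floor, and the picture shows it in the left bay. Releasing.

```bash
python3 - <<'E'
from h import *
B=W([-38,32,0])
r.open(); o=st('open')
r.sleep(.3); st()
p=o['ee_pos']
h=r.servo_line([p[0],p[1],260],velocity=150,threshold=15); st('up %s'%h)
r.servo_line([p[0]-60,p[1],300],velocity=250)
im=snap('side','p3.png'); cv2.imwrite('pics/p3c.png',cv2.resize(im[120:260,270:410],None,fx=4.2,fy=4.2,interpolation=cv2.INTER_CUBIC))
for k in((50,96,140),): print(proj('side',W(k)))
E
```

```text
open t23.82 [ 551.5 -169.7   70. ] F [ 0.5  0.4 -0.5] w0.999 q [ 26.  33. -20. 109.  16.  41. -91.]
 t24.12 [ 551.5 -169.7   70. ] F [ 0.1 -0.8 -0. ] w1.005 q [ 26.  33. -20. 109.  16.  41. -91.]
up False t25.54 [ 550.9 -169.7  259. ] F [-0.2 -0.2  0.3] w1.002 q [ 30.  19. -23. 101.   9.  62. -84.]
[[313.21203715 174.26002521]]
```

View pics/p3c.png

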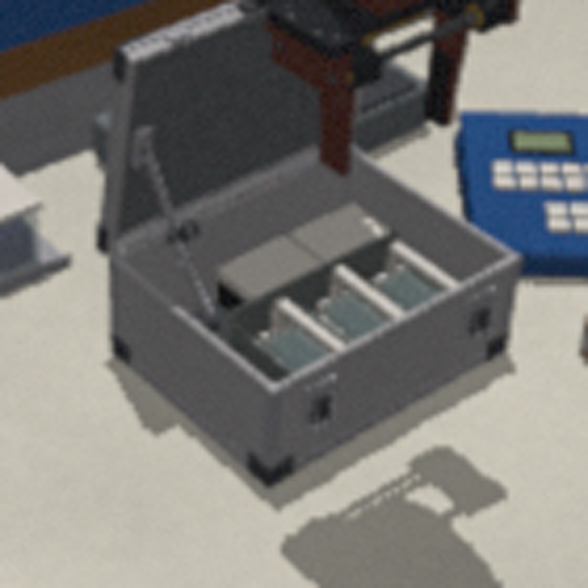

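```bash
cat >> h.py <<'E'
A_=np.array([0,87.]); H_=np.array([100,100.5])
def lidB(th): a=th+0.056; return H_+99.9*np.array([-np.cos(a),np.sin(a)])
def knob(th,side=1):
    B=lidB(th); d=B-A_; L=np.linalg.norm(d); h=np.sqrt(max(0,72.5**2-L*L/4)); n=np.array([-d[1],d[0]])/L
    k=(A_+B)/2+side*h*n
    inter=2*np.arcsin(min(1,L/145)); return k, 2.87-(np.pi-inter)
E
python3 - <<'E'
from h import *
for th in (1.4,1.38,1.36,1.34,1.32,1.3,1.25,1.2,1,.5,0): k,e=knob(th); print(th,k.round(1),round(e,2), np.degrees(np.arctan2(k[1]-87,k[0])).round(0))
for a in(40,50):
  Ok=ori(np.radians(a),YAW,-1)
  for P in([50,96,140],[50-75*np.sin(np.radians(a)),96,140+75*np.cos(np.radians(a))],[5,96,200]): print(a,r.solve_ik(tcp(W(P),Ok),Ok))
E
```

```text
1.4 [ 35.7 150.1] 2.57 60.0
1.38 [ 31.6 152.3] 2.46 64.0
1.36 [ 28.  153.9] 2.37 67.0
1.34 [ 24.8 155.1] 2.3 70.0
1.32 [ 21.8 156.1] 2.23 72.0
1.3 [ 19. 157.] 2.17 75.0
1.25 [ 12.4 158.4] 2.03 80.0
1.2 [  6.3 159.2] 1.91 85.0
1 [-15.4 157.9] 1.51 102.0
0.5 [-54.9 134.4] 0.7 139.0
0 [-71.7  97.5] -0.01 172.0
40 [  5.086066    22.06212766   1.58672425 127.379288   214.56149695
  11.03557602  62.4769064 ]
40 [  64.65667492   25.37744268  -66.79827402  127.73988478   90.8712193
   16.03070938 -163.73471637]
40 [  64.66122449   25.48606231  -67.04412971  127.25734328   89.27793378
   16.28324841 -162.14596718]
50 [ 26.21657081  25.97625332 -22.10793722 131.61400741 180.95652519
  25.15038714 101.9104142 ]
50 [ 39.02857571  17.29904065 -33.51039177 136.39817402 182.49978574
  20.11392117 100.76816609]
50 [ 38.58171111  16.56096925 -33.44365164 134.57958201 182.51667658
  17.75876063 100.09614313]
```

```bash
python3 - <<'E'
from h import *
print(np.round(r.get_obs()['joints']))
def f(q): return None if q is None else np.round(q,0).tolist()
for sg in(-1,1):
 for a in(15,20,25,30):
  t=np.radians(a);Ok=ori(t,YAW,sg)
  print(sg,a)
  for P in([50,96,140],[50-70*np.sin(t),96,140+70*np.cos(t)],[21,96,156]): print('   ',f(r.solve_ik(tcp(W(P),Ok),Ok)))
E
```

```text
[ 33.  12. -24. 105.   5.  64. -80.]
-1 15
    [22.0, 26.0, -22.0, 109.0, 15.0, 32.0, -96.0]
    [25.0, 20.0, -25.0, 108.0, 11.0, 39.0, -93.0]
    [23.0, 23.0, -23.0, 112.0, 14.0, 33.0, -95.0]
-1 20
    [21.0, 25.0, -21.0, 113.0, 15.0, 25.0, -96.0]
    [26.0, 18.0, -25.0, 112.0, 10.0, 31.0, -92.0]
    [23.0, 21.0, -22.0, 116.0, 13.0, 25.0, -94.0]
-1 25
    [20.0, 24.0, -19.0, 116.0, 15.0, 17.0, -96.0]
    [27.0, 16.0, -24.0, 117.0, 9.0, 24.0, -91.0]
    [23.0, 20.0, -21.0, 119.0, 13.0, 17.0, -94.0]
-1 30
    [34.0, 26.0, -34.0, 119.0, 48.0, 13.0, -126.0]
    [27.0, 15.0, -24.0, 121.0, 8.0, 15.0, -89.0]
    [44.0, 24.0, -46.0, 121.0, 53.0, 16.0, -129.0]
1 15
    [53.0, 43.0, -68.0, 107.0, 56.0, 50.0, 53.0]
    [55.0, 34.0, -68.0, 106.0, 43.0, 51.0, 62.0]
    [55.0, 39.0, -68.0, 110.0, 51.0, 48.0, 56.0]
1 20
    [54.0, 42.0, -68.0, 111.0, 60.0, 44.0, 49.0]
    [57.0, 32.0, -68.0, 111.0, 45.0, 43.0, 61.0]
    [57.0, 37.0, -68.0, 114.0, 55.0, 41.0, 52.0]
1 25
    [56.0, 41.0, -68.0, 114.0, 67.0, 38.0, 43.0]
    [59.0, 29.0, -67.0, 115.0, 48.0, 35.0, 57.0]
    [58.0, 36.0, -68.0, 117.0, 62.0, 35.0, 46.0]
1 30
    [58.0, 40.0, -68.0, 118.0, 77.0, 33.0, 35.0]
    [61.0, 28.0, -67.0, 119.0, 55.0, 27.0, 51.0]
    [60.0, 35.0, -68.0, 121.0, 72.0, 30.0, 37.0]
```

Three racks stand in their bays, with ours at crop (305,340) in the left one. The knob at crop (183,230) hasn't moved. I'll approach it with the tool tilted 20° and the jaws along chest y.

```bash
python3 - <<'E'
from h import *
t=np.radians(20);Ok=ori(t,YAW,-1); K=np.array([50,96,140.]); ax=np.array([np.sin(t),0,-np.cos(t)])
r.movep(tcp(W(K-100*ax),Ok),Ok); st('pre')
h=r.servo_line(tcp(W(K),Ok),velocity=100,threshold=6); st('at %s'%h); print(tcp(W(K),Ok))
im=snap('side','k1.png'); cv2.imwrite('pics/k1c.png',cv2.resize(im[110:230,270:400],None,fx=4.6,fy=4.6,interpolation=cv2.INTER_CUBIC))
im=snap('top','k1t.png'); cv2.imwrite('pics/k1tc.png',cv2.resize(im[150:270,310:440],None,fx=5,fy=5,interpolation=cv2.INTER_CUBIC))
E
```

```text
pre t26.66 [ 601.5 -104.   238.8] F [-0.  -0.2 -0.1] w1.001 q [ 27.  15. -26. 112.   8.  35. -90.]
at False t27.81 [ 636.1 -102.4  146.3] F [ 0.4 -0.   0.6] w1.001 q [ 21.  25. -21. 113.  15.  25. -96.]
[ 635.80028675 -102.33809927  145.63815572]
```

View pics/k1c.png

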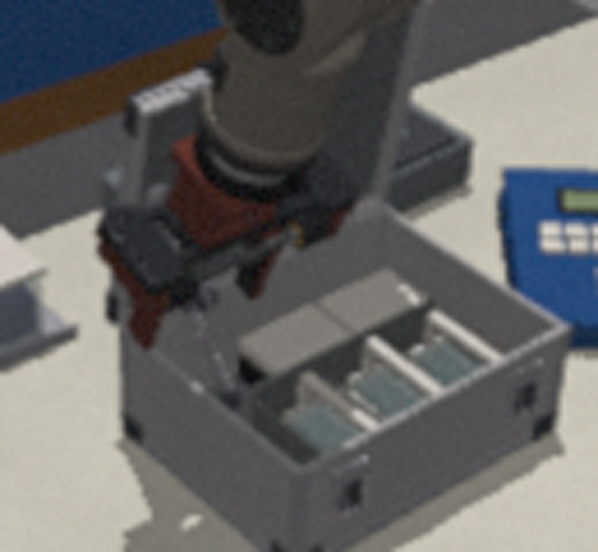

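View pics/k1tc.png

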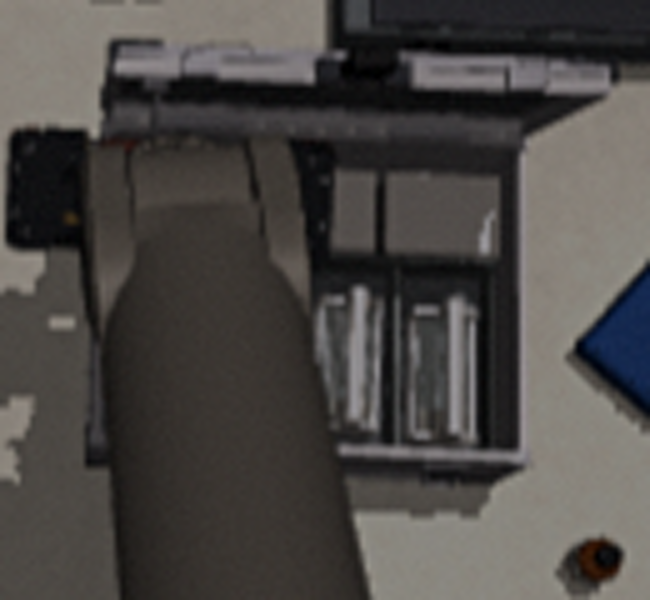

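The fingers straddle the knob at side crop (205,297), and the tool force is about zero. Closing and pulling along the knob's arc.

```bash
python3 - <<'E'
from h import *
t=np.radians(20);Ok=ori(t,YAW,-1)
r.gripper_close(12); o=st('closed')
p0=np.array(o['ee_pos']); a0=np.arctan2(53,50)
if o['gripper_width']>.15:
  for a in np.radians([52,58,64,69,74]):
    d=72.7*np.array([np.cos(a)-np.cos(a0),0,np.sin(a)-np.sin(a0)])
    h=r.servo_line(p0+Rz(YAW)@d,velocity=40,threshold=25); st('%s'%h)
    if h: break
im=snap('side','k2.png'); cv2.imwrite('pics/k2c.png',cv2.resize(im[110:230,270:400],None,fx=4.6,fy=4.6,interpolation=cv2.INTER_CUBIC))
E
```

```text
closed t28.94 [ 635.8 -101.2  145.6] F [-0.8  3.6  0.2] w0.241 q [ 21.  25. -21. 113.  15.  25. -96.]
False t29.26 [ 630.4 -101.4  150.1] F [ 0.6  1.5 -0.8] w0.242 q [ 22.  24. -21. 113.  15.  25. -96.]
False t29.60 [ 624.2 -101.7  154.5] F [-0.2  2.7 -0.6] w0.241 q [ 22.  23. -21. 114.  15.  25. -96.]
False t29.94 [ 617.5 -102.   158.3] F [0.1 2.4 0.1] w0.242 q [ 23.  22. -22. 114.  14.  25. -95.]
False t30.25 [ 611.7 -102.2  160.8] F [-1.   2.   2.4] w0.243 q [ 23.  22. -22. 115.  14.  25. -95.]
False t30.56 [ 605.7 -102.5  162.9] F [-0.5  3.   2.4] w0.238 q [ 24.  21. -22. 116.  14.  25. -95.]
```

View pics/k2c.png

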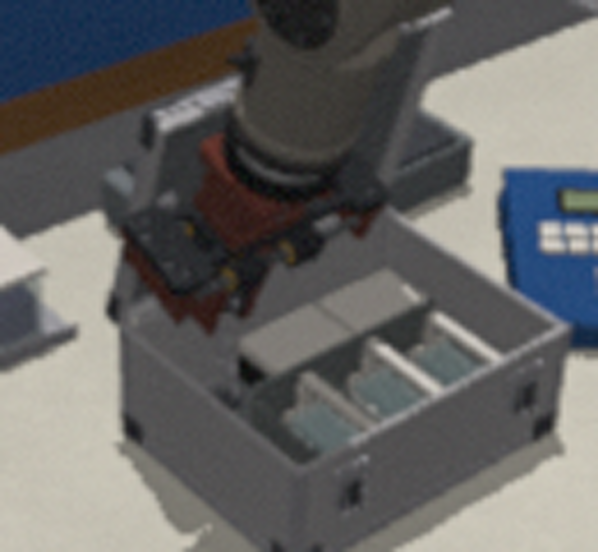

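```bash
python3 - <<'E'
from h import *
t=np.radians(20);Ok=ori(t,YAW,-1)
r.sleep(.2); r.open(); o=st('open'); p=np.array(o['ee_pos'])
ax=Ok[:,0]
h=r.servo_line(p-70*ax-np.array([20,0,0]),velocity=150,threshold=10); st('back %s'%h)
r.servo_line(np.array([480,-110,300]),velocity=250); st()
im=snap('side','k3.png'); cv2.imwrite('pics/k3c.png',cv2.resize(im[110:230,270:400],None,fx=4.6,fy=4.6,interpolation=cv2.INTER_CUBIC))
im=snap('top','k3t.png'); cv2.imwrite('pics/k3tc.png',cv2.resize(im[150:270,310:440],None,fx=5,fy=5,interpolation=cv2.INTER_CUBIC))
for th in(1.38,1.34,1.3,1.25,1.2,1.1):
    k,e=knob(th); P=[W([k[0],96,k[1]]),W(lidpt(th,240)),W(lidpt(th,200,16)+[0,130,0])]
    print(th,((proj('side',P)-[270,110])*4.6).round(0).tolist(),((proj('top',P)-[310,150])*5).round(0).tolist())
E
```

```text
open t31.93 [ 605.9 -102.4  162.6] F [ 0.8  0.2 -0.3] w1.000 q [ 24.  21. -22. 116.  14.  25. -95.]
back False t32.60 [ 562.  -103.6  228.1] F [-0.7 -1.  -0.3] w1.002 q [ 30.  13. -27. 117.   7.  32. -88.]
 t33.18 [ 480.4 -110.1  299.4] F [-0.3 -0.1 -0.4] w0.998 q [ 37.  -1. -28. 121.  -6.  40. -75.]
1.38 [[215.0, 294.0], [302.0, -3.0], [132.0, 98.0]] [[159.0, 208.0], [374.0, 67.0], [113.0, 48.0]]
1.34 [[221.0, 295.0], [311.0, 5.0], [139.0, 104.0]] [[159.0, 218.0], [373.0, 86.0], [112.0, 64.0]]
1.3 [[226.0, 297.0], [320.0, 13.0], [147.0, 111.0]] [[159.0, 227.0], [372.0, 105.0], [112.0, 79.0]]
1.25 [[232.0, 300.0], [332.0, 25.0], [156.0, 120.0]] [[159.0, 237.0], [371.0, 129.0], [111.0, 98.0]]
1.2 [[238.0, 303.0], [343.0, 36.0], [165.0, 130.0]] [[158.0, 247.0], [369.0, 153.0], [110.0, 118.0]]
1.1 [[248.0, 311.0], [365.0, 62.0], [183.0, 152.0]] [[158.0, 266.0], [366.0, 201.0], [108.0, 156.0]]
```

View pics/k3c.png

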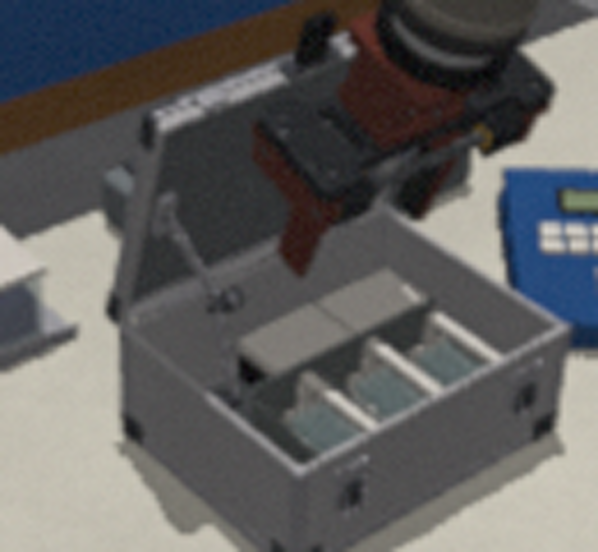

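View pics/k3tc.png

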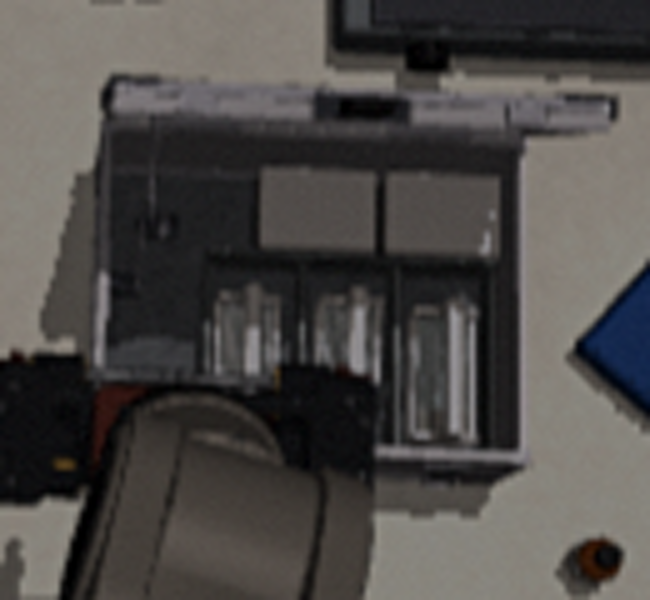

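Knob seen at top crop (160,226) and side crop (225,298). Both fit a lid angle of about 1.30 rad and an elbow of about 2.17, so the stay is broken and the lid holds. I'll regrip the tab and lower.

```bash
python3 - <<'E'
from h import *
O=ori(0,YAW,-1); g=W(lidpt(1.305,229))
r.servo_line([500,-190,410],velocity=250,rot=O)
r.servo_line(tcp(g,O)+[0,0,75],velocity=250); st('above')
h=r.servo_line(tcp(g,O),velocity=100,threshold=6); st('at %s'%h)
im=snap('side','l1.png'); cv2.imwrite('pics/l1c.png',cv2.resize(im[70:230,270:400],None,fx=3.7,fy=3.7,interpolation=cv2.INTER_CUBIC))
r.gripper_close(14); st('closed')
E
```

```text
above t34.69 [ 637.6 -197.8  403.8] F [ 0.1 -0.8 -0.3] w1.006 q [ 29.  23. -25.  76.  10.  82. -83.]
at False t35.59 [ 638.9 -198.3  330.1] F [1.1 0.1 1.6] w0.999 q [ 29.  25. -25.  83.  11.  74. -84.]
closed t36.64 [ 638.6 -197.7  329.3] F [-1.   2.2  0.2] w0.273 q [ 29.  25. -25.  83.  11.  74. -84.]
```

View pics/l1c.png

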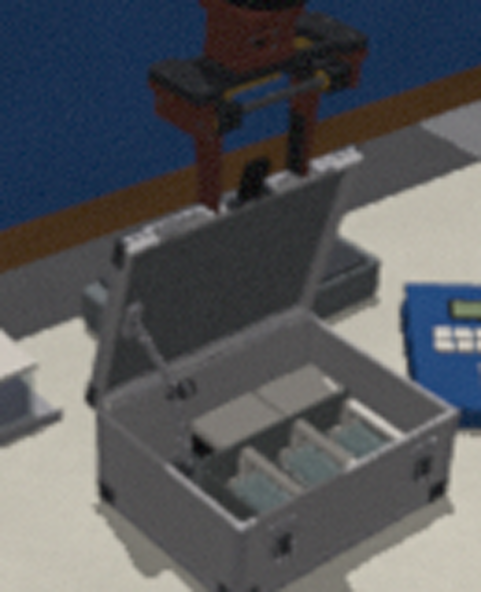

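The tab at crop (255,180) sits between the fingers, which closed to 24 mm. Lowering along the arc.

```bash
python3 - <<'E'
from h import *
O=ori(0,YAW,-1)
for th in list(np.linspace(1.305,.3,10)[1:])+[.22,.14,.07,.02]:
    h=r.servo_line(tcp(W(lidpt(th)),O),velocity=110 if th>.29 else 50,threshold=25)
    o=r.get_obs(); print('%.2f'%th,h,'t%.1f'%o['t'],np.round(o['ee_pos']-tcp(W(lidpt(th)),O),1),np.round(o['contact_force'],1),'%.3f'%o['gripper_width'])
    if h: break
im=snap('side','l2.png'); cv2.imwrite('pics/l2c.png',cv2.resize(im[130:250,280:420],None,fx=4.5,fy=4.5,interpolation=cv2.INTER_CUBIC))
E
```

```text
1.19 False t37.0 [-0.7  0.5  0. ] [-4.2  3.1  1.5] 0.274
1.08 False t37.4 [-0.4  0.4  0.1] [-4.2  4.3  3.7] 0.273
0.97 False t37.8 [-0.7  0.4 -0.4] [-4.7  2.1  2.6] 0.272
0.86 False t38.2 [-0.6  0.3 -0.7] [-3.4  4.3 -0.9] 0.270
0.75 False t38.6 [-0.1  0.3 -0.5] [-1.3  4.2 -3.2] 0.271
0.64 False t38.9 [0.5 0.3 0. ] [ 0.4  4.8 -5.2] 0.272
0.52 False t39.3 [0.5 0.3 0.1] [-0.3  5.8 -3.8] 0.269
0.41 False t39.7 [0.7 0.2 0.1] [ 0.6  5.7 -4.3] 0.269
0.30 False t40.1 [0.8 0.2 0.1] [ 1.2  4.3 -3.6] 0.269
0.22 False t40.6 [0.9 0.2 0.3] [ 0.5  5.6 -3.6] 0.274
0.14 False t41.1 [1.  0.2 0.3] [-0.2  5.1 -3.1] 0.272
0.07 False t41.6 [1.  0.2 0.2] [-0.1  5.7 -3.6] 0.271
0.02 False t42.0 [1.1 0.2 0.2] [ 1.1  5.8 -3.3] 0.275
```

View pics/l2c.png

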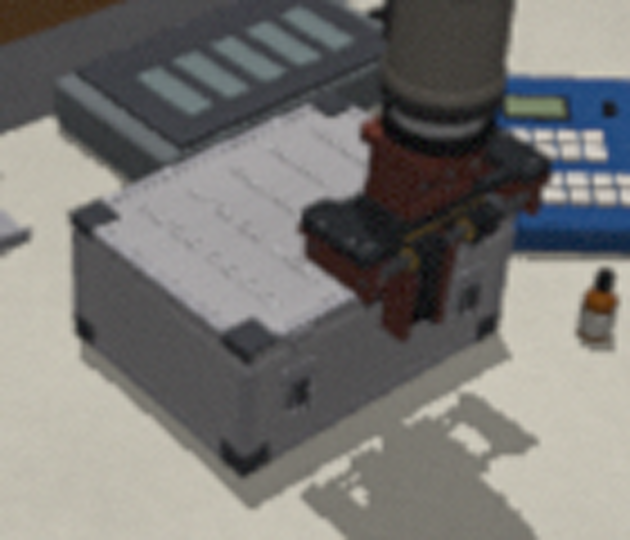

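The lid is almost shut but still hanging on the fingers (Fz ≈ -3.3 N). I'll lower until the force shows it seated.

```bash
python3 - <<'E'
from h import *
O=ori(0,YAW,-1)
p=np.array(r.get_obs()['ee_pos'])
for i in range(1,8):
    h=r.servo_line(p-[0,0,2.*i],velocity=20,threshold=15)
    o=st('%d %s'%(i,h))
    if h or o['contact_force'][2]>6: break
r.sleep(.1); r.open(); st('open')
q=np.array(r.get_obs()['ee_pos'])
r.servo_line(q+[0,0,100],velocity=150,threshold=15); 
r.servo_line(q+[-80,0,220],velocity=250); st()
im=snap('side','e1.png'); cv2.imwrite('pics/e1c.png',cv2.resize(im[130:250,280:420],None,fx=4.5,fy=4.5,interpolation=cv2.INTER_CUBIC))
a=cv2.imread('pics/side0.png'); print(np.abs(im.astype(int)-a)[150:240,295:400].mean())
cv2.imwrite('pics/e1d.png',cv2.resize(np.hstack([a[140:240,290:400],im[140:240,290:400]]),None,fx=3.6,fy=3.6,interpolation=cv2.INTER_CUBIC))
E
```

```text
1 False t42.27 [ 464.4 -205.6  116.4] F [-2.9  5.8 -3.8] w0.272 q [ 36.  24. -23. 117.  14.  42. -83.]
2 False t42.52 [ 464.4 -205.6  114.5] F [-2.9  5.  -1.9] w0.275 q [ 36.  24. -23. 117.  14.  42. -84.]
3 False t42.77 [ 465.1 -205.6  113.5] F [-4.   6.4  7.9] w0.269 q [ 36.  24. -23. 117.  14.  42. -84.]
open t43.94 [ 464.4 -205.6  112.3] F [-0.2 -0.1  0.7] w0.999 q [ 36.  24. -23. 117.  14.  41. -84.]
 t45.48 [ 384.3 -205.4  331.1] F [ 0.2  0.7 -0.8] w0.998 q [ 45.   1. -25. 112.   1.  67. -68.]
8.578871252204586
```

View pics/e1d.png

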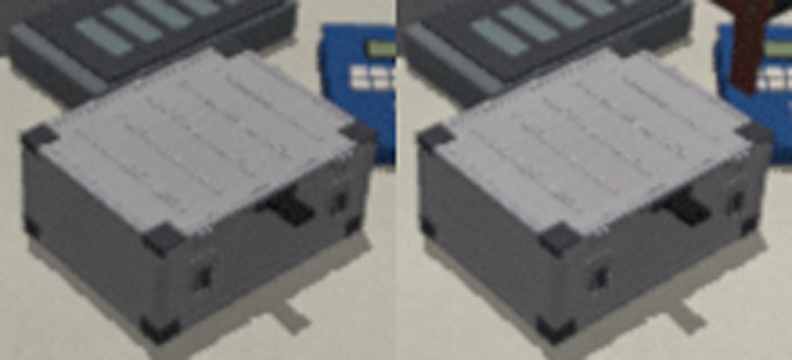

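```bash
python3 - <<'E'
from h import *
a=cv2.imread('pics/side0.png');b=cv2.imread('pics/e1.png')
for (x,y,w,h) in((352,185,32,22),(300,150,60,40),(322,200,30,22)):
    t=a[y:y+h,x:x+w]; m=cv2.matchTemplate(cv2.resize(b[y-6:y+h+6,x-6:x+w+6],None,fx=8,fy=8,interpolation=cv2.INTER_CUBIC),cv2.resize(t,None,fx=8,fy=8,interpolation=cv2.INTER_CUBIC),cv2.TM_CCOEFF_NORMED)
    _,v,_,l=cv2.minMaxLoc(m); print(v,(np.array(l)/8-6))
print('5mm up at tab =',(proj('side',W([-126,0,112.5]))-proj('side',W([-126,0,107.5]))))
im=snap('top','e2t.png')
E
```

```text
0.9982525110244751 [0. 0.]
0.9988151788711548 [0. 0.]
0.9971564412117004 [0. 0.]
5mm up at tab = [[ 0.15302406 -1.20908043]]
```

View pics/e2t.png

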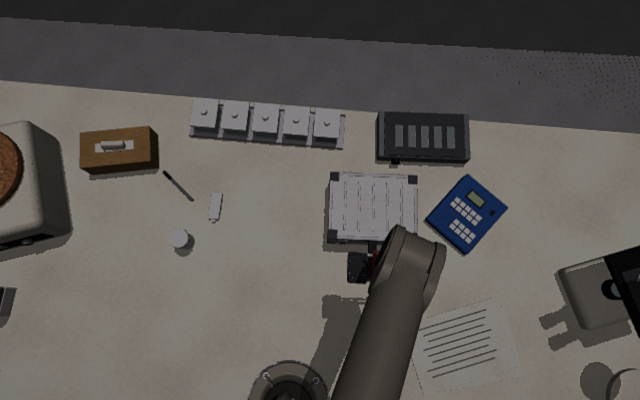

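The lid image matches the start to 0.0 px, where 5 mm of lift would shift it 1.2 px. The jar (180,240), mailer (215,206), pen, oil bottle and counter are where they were, so I'm handing in.

```bash
python3 -c "
from h import *
r.finish_job(); st()"
```

```text
the job is handed in; nothing more can be done
the job is handed in; nothing more can be done
```

The rack is in the left bay, which was the free one, the lid is fully shut, and I handed the job in at about 46 s of the 72 s allowed. The hand-in gives no verdict, so what follows rests on my own checks.

- **Raising the lid:** I lifted it by the tab to its end. The elbow knob then appeared within about 1 px of its predicted locked position in both cameras.
- **Placing the rack:** It was set down by force contact at TCP z = 70.7 mm (about 71 mm expected for the bay floor) and released there. The picture afterwards showed all three racks standing in their bays.
- **Breaking the stay:** I pulled the knob along its arc. The lid then held at about 1.30 rad, with the elbow at about 2.17 rad.
- **Shutting the lid:** I lowered it by the tab at about 0.5 rad/s, and about 0.2 rad/s near the end, until contact force showed it was seated.

Last checks:
- **Lid:** it matches its starting image to 0.0 px, where 5 mm of lift would show as 1.2 px.
- **Bench items:** the jar, mailer, pen, oil bottle and counter looked unmoved.
- **Robot:** it was clear of everything.
- **Not seen:** the racks could not be viewed once the lid was shut; the last picture of them, just before lowering, showed all three standing in their bays.
- **One small disagreement:** the lid's end stop came about 0.02–0.03 rad later than my chest estimate predicted, which was harmless.

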